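# Swing the stand camera over the dish and release it

## Robot

A 7-joint arm with a two-finger parallel gripper is mounted at the origin on a cart in front of the work surface, level with it; the furniture and walls round the work are solid. World frame = base frame: x ahead of the robot, y to its left, z up, the work surface at z = 0. Lengths are in m, angles in rad, forces in N, time in s.
With the tool pointing down it reaches from about 0.4 to 0.85 m from the base axis. Payload 10.4 kg.
Tool frame: the origin (TCP) lies on the centre line of the jaws, within the pads' length; the fingertips stand 11 mm ahead of it and the grasp point (between the pads) lies 8 mm behind it (manip.finger_overhang is the distance from the TCP to the fingertips, in m); z points along the fingers, y is the line along which they close (so a half turn about z gives the same grasp; the last joint's range is limited). The gripper opens to 85 mm and grips with 20 to 120 N. Pads are 22 mm wide; open, the fingers measure 114 mm over their backs; the gripper's body (76 mm by 85 mm) begins 54 mm behind the grasp point. The pads swing forward as they close: fully open they stand 13 mm farther back than shut.
Start: joints at [1.13, 0.332, -0.065, 1.46, 0.022, 1.35, -0.088], TCP at [0.254, -0.571, 0.242] pointing down, gripper open.
Joint ranges: [-2.6, 2.6], [-0.5, 2.12], [-1.47, 1.34], [0.16, 2.42], [-1.27, 4.41], [0.06, 2.06], [-2.6, 2.6]. Speed limits (rad/s): [2.22, 2.22, 2.79, 2.79, 3.14, 3.14, 3.14].

## Interface

Orientations are given as a unit quaternion [x, y, z, w].
In Python, from workcell import manip, imaging, workorder gives the robot as it stands.
- The arm moves only by the tool jog_arm, never from a script. Its argument "deltas" is a list of rows, each an object with "gripper": the opening, from 0 (shut) to 1 (fully open); "offset": the shift along the tool's x, y, z in m, a list of three; "rotation": the turn, a rotation vector about the tool's x, y, z in degrees, a list of three. In form: [{"gripper": gripper, "offset": [tx, ty, tz], "rotation": [ax, ay, az]}, ...]. A call has 1 to 20 rows; each row shifts and turns the commanded pose from where the row before left it, along the tool's axes as they then stand; what a row does not reach is not made up. A row lasts 1/10 s, in which the tool goes at most 50 mm and 8.59 degrees, less where a joint would pass 70% of its speed; a pose out of reach is approached as far as the arm can. A call with a gripper value outside its range is refused whole. The fingers move at their own pace and stop on an object; "newtons" is the grip in N (left out, the last holds). Time passes only in rows, so rows that do not move let the fingers close. It gives the time, the measured TCP pose, the force, the opening and the grip force at its end, in the units of the state.
- manip.get_obs(): the state, without advancing time (a new reading comes with each control period).
- imaging.camera(name): name is "side" or "top"; returns the picture (480x640x3 uint8, blue, green, red); there is no depth.
- imaging.camera_model(name): a dict with "camera_matrix" (3x3 intrinsics, pixels), "k1" (the pictures are not rectified: a ray, as slopes to the right and down, at radius r is drawn at 1 + k1 r^2 times it, then the intrinsics apply), "world_to_cam" (4x4, takes a point from world to camera coordinates). Camera axes: x right, y up, looking along -z (the intrinsics and any distortion apply to the point x, -y, -z); pixel columns grow to the right and rows downward; lengths in m; the calibration is good to about 2 mm. A picture is of the moment at which its call begins. camera_model takes no time and is no camera call.
- workorder.hand_in(): hands the job in; it is judged then, once.
The state is a dict: "clock": time; "joint_pos": joint angles; "joint_velocities": joint speeds; "tau": joint torques, N m; "position": TCP position; "ee_rot": TCP orientation; "ft_force": force on the tool from outside, world axes, zero at the start; "torque": the same for the moment, N m; "grip_width": opening from 0.0 (shut) to 1.0 (fully open); "grasp_force": force on a finger pad.
Only numpy, scipy, OpenCV 4.12 (cv2) and the standard library are available. Lean on these libraries where they do the work, as an engineer would, in place of code of your own. Each camera call takes 0.05 s, during which the arm holds its last target. There are 200 camera calls.

## Task

Push the imaging stand's swing arm round with a fingertip until the camera at its end looks straight down on the middle of the petri dish, and leave the arm there. Then press the camera's release button fully down with a fingertip and let it come up again, with the arm still in place; do not press the button before the camera is over the dish. Nothing is to be gripped or lifted: leave the dish, the beaker, the bottle, the marker and the tube where they are.

Things in the scene. Friction and masses are not known exactly. Their poses are not given: they have to be found in the camera images.
- stand: Imaging stand, fixed to the worktop: white board 255 x 370 mm, top 10 mm above the worktop, with a steel post. Origin: on the post's axis at worktop level. The board runs from 200 mm on the -x side of the post to 55 mm on the +x side and 185 mm to either y side. On it three grey disc marks, 72 mm across, 160 mm from the post's axis; dish, beaker and bottle stand on these in any order.
- pivot (a point): Point on the vertical axis of the stand's post, at mid-height of the swing arm, 139 mm above the worktop; axes as the stand's. The hub round it is 34 mm across and ends 163 mm above the worktop.
- swing_arm (a joint): Angle of the swing arm about the post (rad, stops at -1.45 and 1.45); 0 along the stand's -x axis, growing anticlockwise from above. It turns both ways against friction of 0.15 N m and stays where it is left. The arm is a level aluminium bar 14 mm wide, underside 130 mm and top 148 mm above the worktop, bare on both sides from 17 to 137 mm from the axis.
- lens (a point): Centre of the camera's lens face, at the end of the swing arm, 160 mm from the post axis, 114 mm above the worktop, looking straight down. The camera hangs under a black square head 46 x 46 mm, whose faces lie 130 and 144 mm above the worktop.
- dish: Loose covered petri dish, clear, round, 62 mm across and 14 mm tall, standing on one of the board's marks. Origin: centre of its underside.
- beaker: Loose beaker, 59 mm across, 72 mm tall, on another mark. Origin: centre of its underside. To be left alone.
- small_bottle: Loose small capped bottle, 36 mm across, 75 mm tall, on another mark. Origin: centre of its underside. To be left alone.
- release (a joint): Travel of the camera's release button: 0 up, 0.006 m fully down; it is sprung, needs 4 N when fully down, and comes up by itself.
- release_top (a point): Centre of the top of the release button's round black cap (28 mm across), which faces up from a small grey housing fixed to the worktop on the robot's right. It moves down with the button. A tall imaging cabinet stands beyond it, its front about 0.58 m ahead of the robot: stay in front of that.
- marker: Loose marker pen, 12 x 138 x 14 mm, lying on the worktop beyond the button. Origin: centre of its underside, long axis y. To be left alone.
- tube: Loose 15 ml conical tube, 22 x 113 x 23 mm, lying on the worktop near the worktop's front edge. Origin: centre of its underside, long axis y. To be left alone.
Things that resemble listed ones, but are neither listed nor needed, are in the scene too. Leave any red look-alike of the part that bears release alone.

How it is judged:
On the way, in this order (a step that is already met when the one before it is completed fails the run):
1. the camera's lens stands over the middle of the dish, the arm at rest (horizontal distance between lens and dish below 0.015 m and velocity of joint swing_arm between -0.05 and 0.05 rad/s), for 0.3 s.
2. the release button is fully down, the lens over the dish (value of joint release above 0.005 m and horizontal distance between lens and dish below 0.015 m), for 0.05 s.
At the end, for the whole second after the job is handed in: The lens is within 15 mm (seen from above) of the dish's centre with the arm at rest, the release button is up again after having been fully down, the dish is within 15 mm and beaker and bottle within 20 mm of where they stood, upright, and marker and tube within 30 mm of where they lay (all of step 1 and value of joint release below 0.001 m and distance of dish from where it was at the start of the episode below 0.015 m and distance of each of beaker, small_bottle from where it was at the start of the episode below 0.02 m and distance of each of marker, tube from where it was at the start of the episode below 0.03 m and angle between each of beaker, small_bottle's own z axis and vertical below 0.2 rad); the robot touches nothing.
It fails at once if the release button is pressed while the lens is not over the dish (value of joint release above 0.003 m and horizontal distance between lens and dish above 0.018 m).
It fails at once if the dish is shifted or lifted (distance of dish from where it was at the start of the episode above 0.015 m).
It fails at once if the beaker or the bottle is shifted, lifted or knocked over (distance of any of beaker, small_bottle from where it was at the start of the episode above 0.02 m or angle between any of beaker, small_bottle's own z axis and vertical above 0.5 rad).
It fails at once if the marker or the tube is shifted or lifted (distance of any of marker, tube from where it was at the start of the episode above 0.03 m).
It also fails if it takes over 61 s, if anything falls off the work surface, if the arm or the gripper's body presses on something with over 40 N, if the wrist force passes 120 N, or if a joint passes its speed limit or range.

## Working session

There is one attempt and no reset: what is moved stays moved. The work goes in short steps, Python scripts to look and compute and a tool call to move; the robot and the scene stay as the last step left them, time stands still between calls to the robot, and variables do not carry over. Pictures are saved under pics/ and viewed, at most 10 in all, crops included, and the job is handed in when it is done.

Besides the shell and the picture viewer there is one more tool, called after ">>>" in YAML: its name, and indented under it one key for each argument. jog_arm: Moves the arm, as the interface text tells. Its arguments: {"type":"object","properties":{"deltas":{"type":"array","items":{"type":"object","properties":{"gripper":{"type":"number"},"offset":{"type":"array","items":{"type":"number"}},"rotation":{"type":"array","items":{"type":"number"}}}}},"newtons":{"type":"number"}},"required":["deltas"]}

```bash
mkdir -p pics
cat > h.py <<'E'
import numpy as np, cv2
from workcell import manip, imaging, workorder
def ray(n,u,v):
    m=imaging.camera_model(n);K=np.array(m["camera_matrix"]);k=m["k1"];W=np.array(m["world_to_cam"])
    d=np.array([(u-K[0,2])/K[0,0],(v-K[1,2])/K[1,1]]);s=d.copy()
    for _ in range(30): s=d/(1+k*(s@s))
    R,t=W[:3,:3],W[:3,3]
    return -R.T@t, R.T@np.array([s[0],-s[1],-1])
def at(n,u,v,z):
    o,d=ray(n,u,v); return (o+d*(z-o[2])/d[2]).round(4)
def proj(n,p):
    m=imaging.camera_model(n);K=np.array(m["camera_matrix"]);W=np.array(m["world_to_cam"])
    c=W[:3,:3]@np.array(p)+W[:3,3];s=np.array([c[0],-c[1]])/-c[2];s=s*(1+m["k1"]*(s@s))
    return (K[:2,:2]@s+K[:2,2]).round(1)
E
python3 - <<'E'
from h import *
for n in("top","side"):
    cv2.imwrite(f"pics/{n}0.png",imaging.camera(n)); m=imaging.camera_model(n);print(n,m)
print(manip.get_obs())
E
```

```text
top {'camera_matrix': array([[447.17717169,   0.        , 317.69646022],
       [  0.        , 447.17717169, 241.22417056],
       [  0.        ,   0.        ,   1.        ]]), 'k1': 0.0013778584541943016, 'world_to_cam': array([[ 0.02201339, -0.99942162, -0.02591993, -0.02948062],
       [ 0.99306716,  0.01886433,  0.11602477, -0.51201339],
       [-0.11546871, -0.02829433,  0.99290806, -0.93758361],
       [ 0.        ,  0.        ,  0.        ,  1.        ]])}
side {'camera_matrix': array([[524.50679348,   0.        , 322.41479845],
       [  0.        , 524.50679348, 230.30561143],
       [  0.        ,   0.        ,   1.        ]]), 'k1': 0.02707611672368242, 'world_to_cam': array([[ 0.44240362, -0.896711  ,  0.0137267 , -0.24523153],
       [ 0.52781646,  0.27271825,  0.80438457, -0.32793457],
       [-0.72504402, -0.34861747,  0.59395037, -0.77487633],
       [ 0.        ,  0.        ,  0.        ,  1.        ]])}
{'clock': 0.1, 'joint_pos': array([ 1.13040763,  0.3328196 , -0.06470785,  1.46084528,  0.02158682,
        1.34990766, -0.08850397]), 'joint_velocities': array([-0.00058375, -0.00107742,  0.00073637, -0.00348157, -0.00223247,
        0.0002092 ,  0.0012989 ]), 'tau': array([ 1.69525552e-03, -6.26741338e+01,  4.94202040e-02, -3.92434072e+01,
        1.62907457e-02,  6.85632127e-03, -4.44990826e-05]), 'position': array([ 0.2534637 , -0.57094731,  0.24159443]), 'ee_rot': array([ 9.78258576e-01,  2.07387912e-01, -1.53911718e-04, -6.23829947e-04]), 'ft_force': array([ 0.93868876, -0.02221296,  0.00147866]), 'torque': array([-0.04134145,  0.02245406,  0.00525788]), 'grasp_force': 0.0, 'grip_width': 0.9968381713142556}
```

View pics/top0.png

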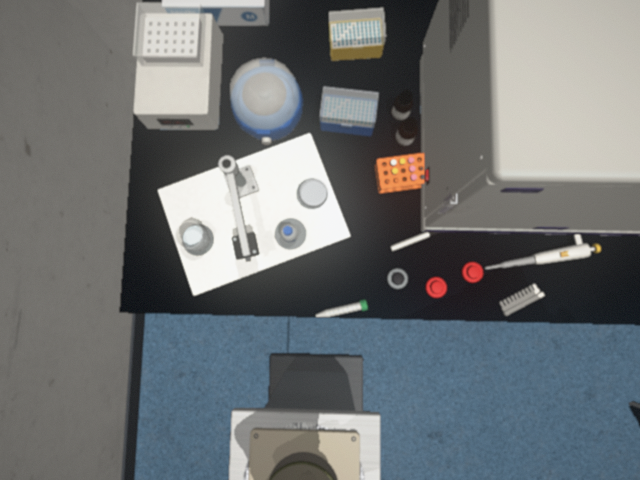

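View pics/side0.png

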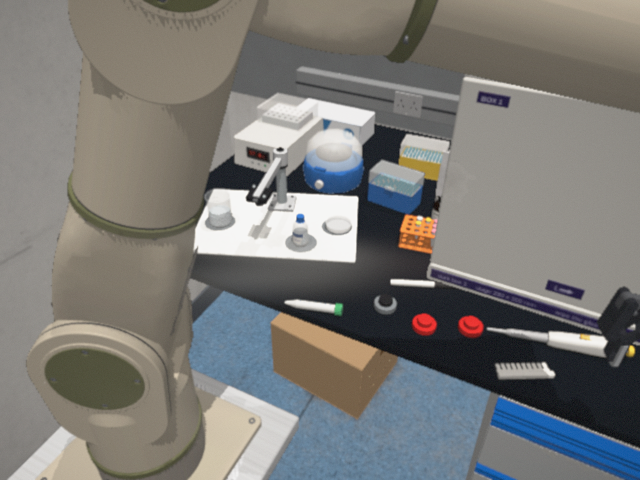

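The top view shows the dish at (312,193), bottle (290,233), beaker (195,236), hub (228,163), head (245,243), grey/black button (397,278), with red look-alikes at (436,287) and (473,272). In the side view the dish is at (338,226) and the button at (385,303).

```bash
cat > m.py <<'E'
from h import *
t=cv2.imread("pics/top0.png");s=cv2.imread("pics/side0.png")
w=(t.min(2)>150).astype(np.uint8); w[:130]=0;w[300:]=0;w[:,:155]=0;w[:,355:]=0
w=cv2.morphologyEx(w,cv2.MORPH_OPEN,np.ones((3,3)))
c=max(cv2.findContours(w,0,2)[0],key=cv2.contourArea)
h=cv2.convexHull(c);box=cv2.approxPolyDP(h,12,True)[:,0]
print("corners",[(tuple(p),at("top",*p,.01)[:2]) for p in box])
q=cv2.minAreaRect(np.array([at("top",*p[0],.01)[:2] for p in h],np.float32)*1000);print(q)
cv2.imwrite("pics/crop.png",np.hstack([cv2.resize(t[140:300,160:360],None,fx=2.9,fy=2.9,interpolation=2)[:, :],cv2.resize(t[240:320,370:410],None,fx=5,fy=5.8,interpolation=2)]))
print("hub",at("top",228,162,.163),"head",at("top",245,243,.144),"dish",at("top",312,193,.024),at("side",338,226,.017),
"bottle",at("top",288,231,.085),"beaker",at("top",195,236,.05),"btn",at("top",397.5,278.5,.03),at("side",385,301,.03))
for n,p in(("top",(397.5,279)),("side",(385,302))):pass
a,b=ray("top",397.5,278),ray("side",385,300)
A=np.stack([a[1],-b[1]],1);x=np.linalg.lstsq(A,b[0]-a[0],rcond=None)[0];print("tri",a[0]+a[1]*x[0],b[0]+b[1]*x[1])
cv2.imwrite("pics/crop2.png",cv2.resize(s[130:320,190:410],None,fx=3.1,fy=3.1,interpolation=2))
E
python3 m.py
```

```text
corners [((np.int32(309), np.int32(133)), array([0.7618, 0.0068])), ((np.int32(349), np.int32(236)), array([ 0.5277, -0.0872])), ((np.int32(193), np.int32(294)), array([0.3932, 0.2524])), ((np.int32(158), np.int32(189)), array([0.6266, 0.3448]))]
((585.0164184570312, 131.54244995117188), (273.35845947265625, 370.22686767578125), 21.92890167236328)
hub [0.6461 0.152  0.163 ] head [0.4931 0.1167 0.144 ] dish [ 0.6198 -0.0039  0.024 ] [ 0.6185 -0.0082  0.017 ] bottle [0.526  0.0407 0.085 ] beaker [0.5164 0.2426 0.05  ] btn [ 0.4357 -0.1908  0.03  ] [ 0.4232 -0.1966  0.03  ]
tri [ 0.43722384 -0.19247831  0.01876921] [ 0.43713863 -0.19229143  0.01873788]
```

View pics/crop.png

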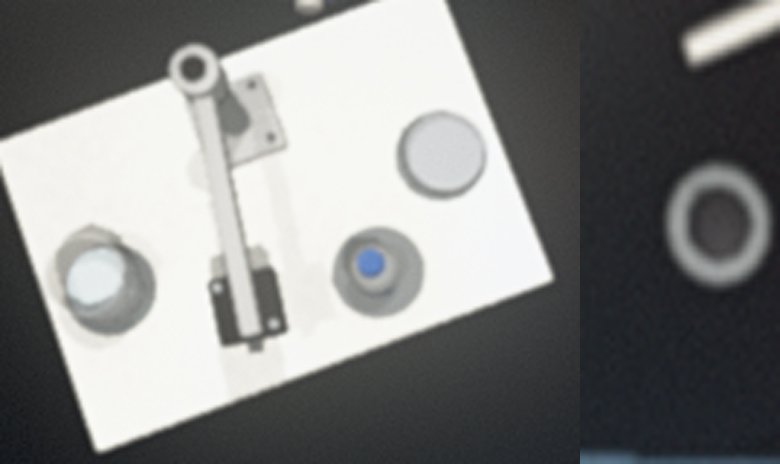

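View pics/crop2.png

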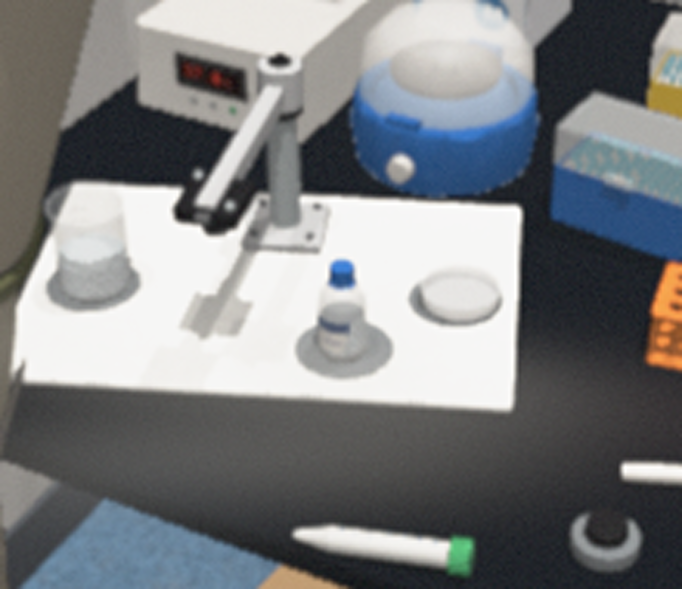

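The crops confirm the hub, head, dish, bottle and button positions. The bar is at about -0.12 rad and the dish at about +1.04 rad, so I'll push anticlockwise from the bar's left side. First I move above that spot with the fingers shut.

>>> jog_arm:
  deltas:
    - {"gripper": 0,"offset": [0.0285,-0.0282,0],"rotation": [0,0,0]}
    - {"gripper": 0,"offset": [0.0285,-0.0282,0],"rotation": [0,0,0]}
    - {"gripper": 0,"offset": [0.0285,-0.0282,0],"rotation": [0,0,0]}
    - {"gripper": 0,"offset": [0.0285,-0.0282,0],"rotation": [0,0,0]}
    - {"gripper": 0,"offset": [0.0285,-0.0282,0],"rotation": [0,0,0]}
    - {"gripper": 0,"offset": [0.0285,-0.0282,0],"rotation": [0,0,0]}
    - {"gripper": 0,"offset": [0.0285,-0.0282,0],"rotation": [0,0,0]}
    - {"gripper": 0,"offset": [0.0285,-0.0282,0],"rotation": [0,0,0]}
    - {"gripper": 0,"offset": [0.0285,-0.0282,0],"rotation": [0,0,0]}
    - {"gripper": 0,"offset": [0.0285,-0.0282,0],"rotation": [0,0,0]}
    - {"gripper": 0,"offset": [0.0285,-0.0282,0],"rotation": [0,0,0]}
    - {"gripper": 0,"offset": [0.0285,-0.0282,0],"rotation": [0,0,0]}
    - {"gripper": 0,"offset": [0.0285,-0.0282,0],"rotation": [0,0,0]}
    - {"gripper": 0,"offset": [0.0285,-0.0282,0],"rotation": [0,0,0]}
    - {"gripper": 0,"offset": [0.0285,-0.0282,0],"rotation": [0,0,0]}
    - {"gripper": 0,"offset": [0.0285,-0.0282,0],"rotation": [0,0,0]}
    - {"gripper": 0,"offset": [0.0285,-0.0282,0],"rotation": [0,0,0]}
    - {"gripper": 0,"offset": [0.0285,-0.0282,0],"rotation": [0,0,0]}
    - {"gripper": 0,"offset": [0.0285,-0.0282,0],"rotation": [0,0,0]}
    - {"gripper": 0,"offset": [0.0285,-0.0282,0],"rotation": [0,0,0]}

```text
clock: 2.1
position: [0.5461, 0.1768, 0.242]
ee_rot: [0.978, 0.207, -0.0, 0.0]
ft_force: [0.4, -0.3, 0.7]
grip_width: -0.0
grasp_force: 0.0
```

>>> jog_arm:
  deltas:
    - {"gripper": 0,"offset": [0,0,0],"rotation": [0,0,-8]}
    - {"gripper": 0,"offset": [0,0,0],"rotation": [0,0,-8]}
    - {"gripper": 0,"offset": [0,0,0],"rotation": [0,0,-8]}
    - {"gripper": 0,"offset": [0,0,0],"rotation": [0,0,-8]}
    - {"gripper": 0,"offset": [0,0,0],"rotation": [0,0,-8]}
    - {"gripper": 0,"offset": [0,0,0],"rotation": [0,0,-8]}
    - {"gripper": 0,"offset": [0,0,0],"rotation": [0,0,-8]}
    - {"gripper": 0,"offset": [0,0,0],"rotation": [0,0,-8]}
    - {"gripper": 0,"offset": [0,0,0],"rotation": [0,0,-8]}
    - {"gripper": 0,"offset": [0,0,0],"rotation": [0,0,-8]}
    - {"gripper": 0,"offset": [0,0,0],"rotation": [0,0,0]}

```text
clock: 3.2
position: [0.5456, 0.1753, 0.2419]
ee_rot: [0.615, 0.788, -0.0, -0.0]
ft_force: [-0.4, 0.3, -1.3]
grip_width: 0.003
grasp_force: 0.0
```

>>> jog_arm:
  deltas:
    - {"gripper": 0,"offset": [0,0,0.03],"rotation": [0,0,0]}
    - {"gripper": 0,"offset": [0,0,0.03],"rotation": [0,0,0]}
    - {"gripper": 0,"offset": [0,0,0.03],"rotation": [0,0,0]}
    - {"gripper": 0,"offset": [0,0,0.018],"rotation": [0,0,0]}
    - {"gripper": 0,"offset": [0,0,0],"rotation": [0,0,0]}

```text
clock: 3.7
position: [0.5443, 0.1747, 0.1317]
ee_rot: [0.618, 0.787, -0.002, -0.001]
ft_force: [-0.6, -0.7, -0.1]
grip_width: 0.002
grasp_force: 0.0
```

Run:
```python
from h import *
print(manip.finger_overhang)
t=imaging.camera("top");s=imaging.camera("side")
cv2.imwrite("pics/a.png",np.hstack([cv2.resize(t[130:300,150:360],None,fx=1.9,fy=2,interpolation=2),cv2.resize(s[130:300,190:400],None,fx=1.9,fy=2,interpolation=2)]))
```

```text
0.011
```

View pics/a.png

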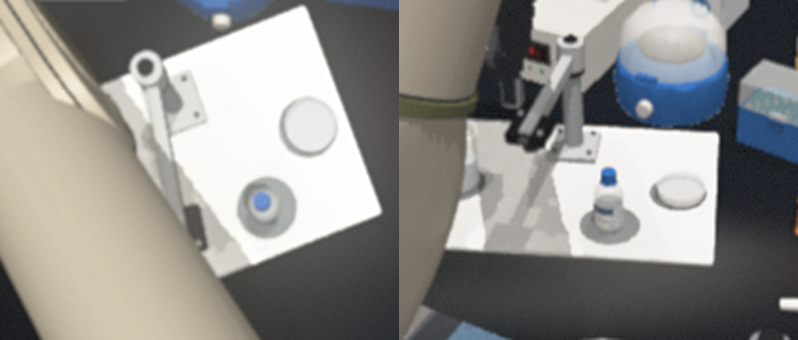

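The arm is unmoved and the finger is to its left, with about 26 mm clear. Now I close the gap and push round on an arc about the post.

>>> jog_arm:
  deltas:
    - {"gripper": 0,"offset": [-0.007,0,0],"rotation": [0,0,0]}
    - {"gripper": 0,"offset": [-0.007,0,0],"rotation": [0,0,0]}
    - {"gripper": 0,"offset": [-0.006,0,0],"rotation": [0,0,0]}
    - {"gripper": 0,"offset": [-0.006,0,0],"rotation": [0,0,0]}
    - {"gripper": 0,"offset": [-0.0032,-0.0006,0],"rotation": [0,0,-2]}
    - {"gripper": 0,"offset": [-0.0032,-0.0006,0],"rotation": [0,0,-2]}
    - {"gripper": 0,"offset": [-0.0032,-0.0006,0],"rotation": [0,0,-2]}
    - {"gripper": 0,"offset": [-0.0032,-0.0006,0],"rotation": [0,0,-2]}
    - {"gripper": 0,"offset": [-0.0032,-0.0006,0],"rotation": [0,0,-2]}
    - {"gripper": 0,"offset": [-0.0032,-0.0006,0],"rotation": [0,0,-2]}
    - {"gripper": 0,"offset": [-0.0032,-0.0006,0],"rotation": [0,0,-2]}
    - {"gripper": 0,"offset": [-0.0032,-0.0006,0],"rotation": [0,0,-2]}
    - {"gripper": 0,"offset": [-0.0032,-0.0006,0],"rotation": [0,0,-2]}
    - {"gripper": 0,"offset": [-0.0032,-0.0006,0],"rotation": [0,0,-2]}
    - {"gripper": 0,"offset": [-0.0032,-0.0006,0],"rotation": [0,0,-2]}
    - {"gripper": 0,"offset": [-0.0032,-0.0006,0],"rotation": [0,0,-2]}

```text
clock: 5.4
position: [0.5618, 0.1127, 0.1346]
ee_rot: [0.438, 0.899, 0.0, 0.0]
ft_force: [0.7, 1.9, 0.1]
grip_width: -0.003
grasp_force: 0.8
```

Run:
```python
from h import *
o=manip.get_obs();p=o["position"];q=o["ee_rot"]
al=2*np.arctan2(q[1],q[0]);v=p[:2]-[.6446,.1555];x=np.array([np.cos(al),np.sin(al)]);y=np.array([x[1],-x[0]])
print(p,np.degrees(al)+90,"r",-v@y,"d",v@x,o["ft_force"])
```

```text
[0.56181038 0.11271879 0.13463301] 218.01583612584207 r 0.09157307855216151 d 0.01728364058215246 [0.72458274 1.86517888 0.08698944]
```

>>> jog_arm:
  deltas:
    - {"gripper": 0,"offset": [-0.0032,-0.0006,0],"rotation": [0,0,-2]}
    - {"gripper": 0,"offset": [-0.0032,-0.0006,0],"rotation": [0,0,-2]}
    - {"gripper": 0,"offset": [-0.0032,-0.0006,0],"rotation": [0,0,-2]}
    - {"gripper": 0,"offset": [-0.0032,-0.0006,0],"rotation": [0,0,-2]}
    - {"gripper": 0,"offset": [-0.0032,-0.0006,0],"rotation": [0,0,-2]}
    - {"gripper": 0,"offset": [-0.0032,-0.0006,0],"rotation": [0,0,-2]}
    - {"gripper": 0,"offset": [-0.0032,-0.0006,0],"rotation": [0,0,-2]}
    - {"gripper": 0,"offset": [-0.0032,-0.0006,0],"rotation": [0,0,-2]}
    - {"gripper": 0,"offset": [-0.0032,-0.0006,0],"rotation": [0,0,-2]}
    - {"gripper": 0,"offset": [-0.0032,-0.0006,0],"rotation": [0,0,-2]}
    - {"gripper": 0,"offset": [-0.0032,-0.0006,0],"rotation": [0,0,-2]}
    - {"gripper": 0,"offset": [-0.0032,-0.0006,0],"rotation": [0,0,-2]}
    - {"gripper": 0,"offset": [-0.0032,-0.0006,0],"rotation": [0,0,-2]}
    - {"gripper": 0,"offset": [-0.0032,-0.0006,0],"rotation": [0,0,-2]}
    - {"gripper": 0,"offset": [-0.0016,-0.0003,0],"rotation": [0,0,-1]}
    - {"gripper": 0,"offset": [0,0,0],"rotation": [0,0,0]}

```text
clock: 7.0
position: [0.5923, 0.0769, 0.1343]
ee_rot: [0.2, 0.98, -0.0, 0.0]
ft_force: [0.0, -0.1, -0.3]
grip_width: -0.003
grasp_force: 0.0
```

```bash
cat > st.py <<'E'
from h import *
o=manip.get_obs();p=o["position"];q=o["ee_rot"]
al=2*np.arctan2(q[1],q[0]);v=p[:2]-[.6446,.1555];x=np.array([np.cos(al),np.sin(al)]);y=np.array([x[1],-x[0]])
print(p,np.degrees(al)+90,"r",-v@y,"d",v@x,o["ft_force"],o["joint_pos"].round(2))
E
python3 st.py
python3 - <<'E'
from h import *
t=imaging.camera("top");s=imaging.camera("side")
cv2.imwrite("pics/t1.png",t)
cv2.imwrite("pics/b.png",np.hstack([cv2.resize(t[130:300,150:360],None,fx=1.9,fy=2,interpolation=2),cv2.resize(s[130:300,190:400],None,fx=1.9,fy=2,interpolation=2)]))
E
```

```text
[0.59231774 0.07688967 0.13432759] 246.89757148408384 r 0.09282047581686952 d 0.01724466059609643 [ 0.0171424  -0.09369816 -0.304019  ] [ 0.59  0.59 -1.06  1.63  0.54  1.25  0.59]
```

View pics/b.png

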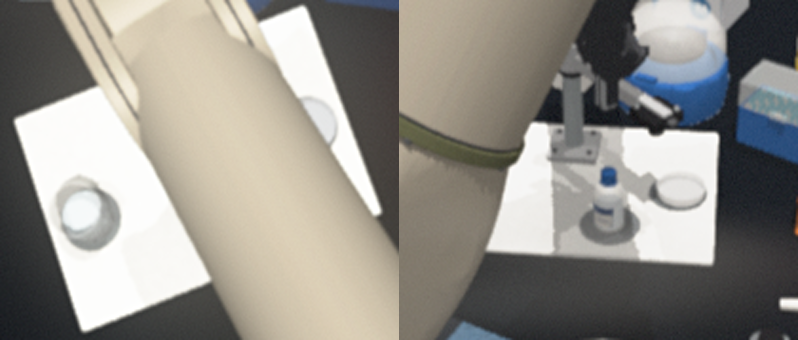

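The bar is following and is at about 247°, with the dish still ahead. I push 13° more.

>>> jog_arm:
  deltas:
    - {"gripper": 0,"offset": [-0.0032,-0.0006,0],"rotation": [0,0,-2]}
    - {"gripper": 0,"offset": [-0.0032,-0.0006,0],"rotation": [0,0,-2]}
    - {"gripper": 0,"offset": [-0.0032,-0.0006,0],"rotation": [0,0,-2]}
    - {"gripper": 0,"offset": [-0.0032,-0.0006,0],"rotation": [0,0,-2]}
    - {"gripper": 0,"offset": [-0.0032,-0.0006,0],"rotation": [0,0,-2]}
    - {"gripper": 0,"offset": [-0.0016,-0.0003,0],"rotation": [0,0,-1]}
    - {"gripper": 0,"offset": [-0.0016,-0.0003,0],"rotation": [0,0,-1]}
    - {"gripper": 0,"offset": [-0.0008,-0.0002,0],"rotation": [0,0,-0.5]}
    - {"gripper": 0,"offset": [-0.0008,-0.0002,0],"rotation": [0,0,-0.5]}
    - {"gripper": 0,"offset": [0,0,0],"rotation": [0,0,0]}

```text
clock: 8.1
position: [0.6108, 0.0673, 0.1343]
ee_rot: [0.088, 0.996, -0.0, 0.0]
ft_force: [-0.7, -0.8, 0.6]
grip_width: -0.002
grasp_force: 0.3
```

```bash
python3 st.py
```

```text
[0.61080017 0.06726759 0.13426628] 259.94037015154197 r 0.09277988746352159 d 0.017868385017985555 [-0.68477287 -0.78889273  0.55885158] [ 0.6   0.64 -1.09  1.58  0.59  1.28  0.82]
```

>>> jog_arm:
  deltas:
    - {"gripper": 0,"offset": [0.005,0,0],"rotation": [0,0,0]}
    - {"gripper": 0,"offset": [0.015,0,0],"rotation": [0,0,0]}
    - {"gripper": 0,"offset": [0.02,0,-0.02],"rotation": [0,0,0]}
    - {"gripper": 0,"offset": [0,0,-0.03],"rotation": [0,0,0]}
    - {"gripper": 0,"offset": [0,0,-0.03],"rotation": [0,0,0]}
    - {"gripper": 0,"offset": [0,0,-0.03],"rotation": [0,0,0]}
    - {"gripper": 0,"offset": [0,0,0],"rotation": [0,0,8]}
    - {"gripper": 0,"offset": [0,0,0],"rotation": [0,0,8]}
    - {"gripper": 0,"offset": [0,0,0],"rotation": [0,0,8]}
    - {"gripper": 0,"offset": [0,0,0],"rotation": [0,0,8]}
    - {"gripper": 0,"offset": [0,0,0],"rotation": [0,0,8]}
    - {"gripper": 0,"offset": [0,0,0],"rotation": [0,0,8]}
    - {"gripper": 0,"offset": [0,0,0],"rotation": [0,0,8]}
    - {"gripper": 0,"offset": [0,0,0],"rotation": [0,0,8]}
    - {"gripper": 0,"offset": [0,0,0],"rotation": [0,0,8]}
    - {"gripper": 0,"offset": [0,0,0],"rotation": [0,0,8]}
    - {"gripper": 0,"offset": [0,0,0],"rotation": [0,0,0]}

```text
clock: 9.8
position: [0.5712, 0.0746, 0.2444]
ee_rot: [0.708, 0.706, 0.0, 0.0]
ft_force: [0.7, -0.6, -0.5]
grip_width: -0.002
grasp_force: 0.0
```

```bash
python3 st.py
python3 - <<'E'
from h import *
o=manip.get_obs();q=o["ee_rot"];al=2*np.arctan2(q[1],q[0]);x=np.array([np.cos(al),np.sin(al)]);y=np.array([x[1],-x[0]])
v=np.array([.437,-.191])-o["position"][:2];print("to button tool xy",v@x,v@y)
t=imaging.camera("top");s=imaging.camera("side")
cv2.imwrite("pics/t2.png",t);cv2.imwrite("pics/s2.png",s)
cv2.imwrite("pics/c.png",np.hstack([cv2.resize(t[130:300,150:360],None,fx=1.9,fy=2,interpolation=2),cv2.resize(s[130:300,190:400],None,fx=1.9,fy=2,interpolation=2)]))
E
```

```text
[0.57115349 0.07455825 0.24442212] 179.81165493097325 r 0.07318003404550336 d -0.08118274574123438 [ 0.65758959 -0.57789294 -0.48960897] [ 0.54  0.36 -0.94  1.55  0.3   1.38 -0.42]
to button tool xy -0.2659978122522315 -0.13327981713952894
```

View pics/c.png

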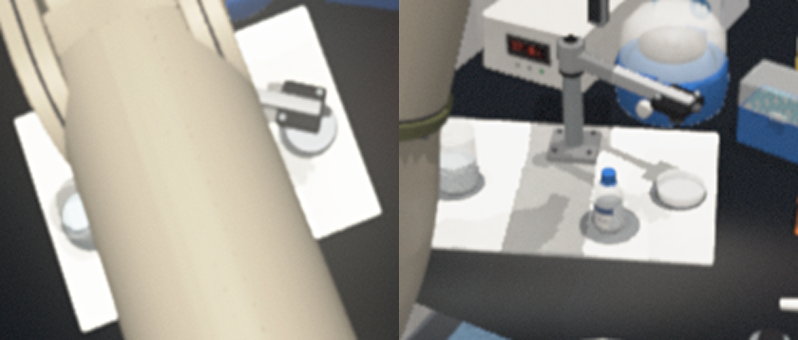

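The head is at top pixel ≈(309.5,183), with the dish at (312.6,193). I'll measure both by mask.

Run:
```python
from h import *
t=cv2.imread("pics/t2.png")
m=(t.max(2)<85).astype(np.uint8);m[:165]=0;m[202:]=0;m[:,:293]=0;m[:,328:]=0
m=cv2.morphologyEx(m,cv2.MORPH_CLOSE,np.ones((9,9)))
c=max(cv2.findContours(m,0,2)[0],key=cv2.contourArea)
w=np.array([at("top",*p[0],.144)[:2] for p in c],np.float32)*1000
print("head",cv2.minAreaRect(w),cv2.minAreaRect(c))
t0=cv2.imread("pics/top0.png");g=cv2.cvtColor(t0,6)
d=(g<222).astype(np.uint8);d[:170]=0;d[216:]=0;d[:,:292]=0;d[:,335:]=0
c=max(cv2.findContours(d,0,2)[0],key=cv2.contourArea);e=cv2.fitEllipse(c)
print("dish+mark",e,at("top",*e[0],.01),at("top",*e[0],.024))
for u,v in((309.5,183.5),):print(at("top",u,v,.144))
```

```text
head ((642.5499267578125, -35.20063781738281), (12.002445220947266, 3.8987479209899902), 1.4502285718917847) ((326.0, 168.0), (6.0, 2.0), 90.0)
dish+mark ((311.5119323730469, 193.3165283203125), (30.429906845092773, 31.12337303161621), 103.86445617675781) [ 0.6223 -0.0022  0.01  ] [ 0.6191 -0.0029  0.024 ]
[ 0.6113 -0.0039  0.144 ]
```

>>> jog_arm:
  deltas:
    - {"gripper": 0,"offset": [-0.038,-0.019,0],"rotation": [0,0,0]}
    - {"gripper": 0,"offset": [-0.038,-0.019,0],"rotation": [0,0,0]}
    - {"gripper": 0,"offset": [-0.038,-0.019,0],"rotation": [0,0,0]}
    - {"gripper": 0,"offset": [-0.038,-0.019,0],"rotation": [0,0,0]}
    - {"gripper": 0,"offset": [-0.038,-0.019,0],"rotation": [0,0,0]}
    - {"gripper": 0,"offset": [-0.038,-0.019,0],"rotation": [0,0,0]}
    - {"gripper": 0,"offset": [-0.038,-0.019,0],"rotation": [0,0,0]}
    - {"gripper": 0,"offset": [0,0,0],"rotation": [0,0,0]}

```text
clock: 10.7
position: [0.4352, -0.1971, 0.244]
ee_rot: [0.709, 0.705, -0.001, 0.0]
ft_force: [0.6, 0.6, 0.4]
grip_width: 0.001
grasp_force: 0.0
```

Run:
```python
from h import *
t=imaging.camera("top");cv2.imwrite("pics/t3.png",t)
s=imaging.camera("side");cv2.imwrite("pics/s3.png",s)
m=(t.max(2)<125).astype(np.uint8);m[:168]=0;m[202:]=0;m[:,:285]=0;m[:,324:]=0
c=max(cv2.findContours(m,0,2)[0],key=cv2.contourArea)
w=np.array([at("top",*p[0],.144)[:2] for p in c],np.float32)*1000
print("head",cv2.minAreaRect(w),cv2.minAreaRect(c))
cv2.imwrite("pics/d.png",np.hstack([cv2.resize(t[130:250,215:335],(480,480),interpolation=2),cv2.resize(s[180:320,300:400],(320,480),interpolation=2)]))
```

```text
head ((611.049072265625, -3.6886024475097656), (49.78756332397461, 44.87791442871094), 79.59236145019531) ((309.3653869628906, 183.67308044433594), (25.691213607788086, 22.749473571777344), 11.309932708740234)
```

View pics/d.png

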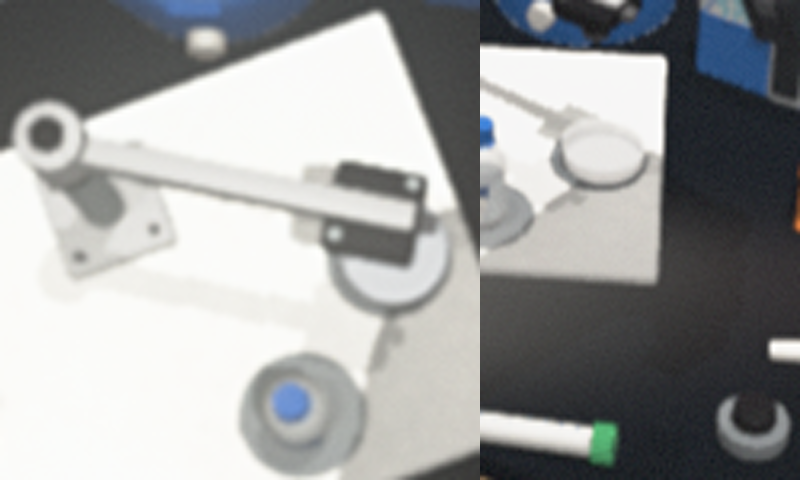

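The clear view puts the lens at (0.611, -0.004) and the dish at about (0.621, -0.003). That is within tolerance, but another 2.5° would centre it better, so I'll retrace and nudge.

>>> jog_arm:
  deltas:
    - {"gripper": 0,"offset": [0.038,0.019,0],"rotation": [0,0,0]}
    - {"gripper": 0,"offset": [0.038,0.019,0],"rotation": [0,0,0]}
    - {"gripper": 0,"offset": [0.038,0.019,0],"rotation": [0,0,0]}
    - {"gripper": 0,"offset": [0.038,0.019,0],"rotation": [0,0,0]}
    - {"gripper": 0,"offset": [0.038,0.019,0],"rotation": [0,0,0]}
    - {"gripper": 0,"offset": [0.038,0.019,0],"rotation": [0,0,0]}
    - {"gripper": 0,"offset": [0.038,0.019,0],"rotation": [0,0,0]}
    - {"gripper": 0,"offset": [0,0,0],"rotation": [0,0,-8]}
    - {"gripper": 0,"offset": [0,0,0],"rotation": [0,0,-8]}
    - {"gripper": 0,"offset": [0,0,0],"rotation": [0,0,-8]}
    - {"gripper": 0,"offset": [0,0,0],"rotation": [0,0,-8]}
    - {"gripper": 0,"offset": [0,0,0],"rotation": [0,0,-8]}
    - {"gripper": 0,"offset": [0,0,0],"rotation": [0,0,-8]}
    - {"gripper": 0,"offset": [0,0,0],"rotation": [0,0,-8]}
    - {"gripper": 0,"offset": [0,0,0],"rotation": [0,0,-8]}
    - {"gripper": 0,"offset": [0,0,0],"rotation": [0,0,-8]}
    - {"gripper": 0,"offset": [0,0,0],"rotation": [0,0,-8]}
    - {"gripper": 0,"offset": [0,0,0],"rotation": [0,0,0]}

```text
clock: 12.6
position: [0.5712, 0.076, 0.2445]
ee_rot: [0.085, 0.996, 0.001, 0.0]
ft_force: [0.2, 0.2, 0.2]
grip_width: 0.002
grasp_force: 0.0
```

```bash
python3 st.py
```

```text
[0.57120605 0.07599044 0.24446985] 260.2801267467483 r 0.0907593953458261 d 0.058916674954144065 [0.21834593 0.17858678 0.15063242] [ 0.72  0.5  -1.24  1.55  0.47  1.44  0.86]
```

>>> jog_arm:
  deltas:
    - {"gripper": 0,"offset": [0,0,0.03],"rotation": [0,0,0]}
    - {"gripper": 0,"offset": [0,0,0.03],"rotation": [0,0,0]}
    - {"gripper": 0,"offset": [0,0,0.03],"rotation": [0,0,0]}
    - {"gripper": 0,"offset": [0,0,0.02],"rotation": [0,0,0]}
    - {"gripper": 0,"offset": [-0.015,0,0],"rotation": [0,0,0]}
    - {"gripper": 0,"offset": [-0.012,0,0],"rotation": [0,0,0]}
    - {"gripper": 0,"offset": [-0.006,0,0],"rotation": [0,0,0]}
    - {"gripper": 0,"offset": [-0.005,0,0],"rotation": [0,0,0]}
    - {"gripper": 0,"offset": [-0.002,0,0],"rotation": [0,0,0]}
    - {"gripper": 0,"offset": [-0.0016,-0.0003,0],"rotation": [0,0,-1]}
    - {"gripper": 0,"offset": [-0.0012,-0.0003,0],"rotation": [0,0,-0.75]}
    - {"gripper": 0,"offset": [-0.0012,-0.0003,0],"rotation": [0,0,-0.75]}
    - {"gripper": 0,"offset": [0,0,0],"rotation": [0,0,0]}
    - {"gripper": 0,"offset": [0,0,0],"rotation": [0,0,0]}

```text
clock: 14.0
position: [0.6145, 0.0657, 0.1343]
ee_rot: [0.066, 0.998, -0.0, 0.0]
ft_force: [-2.3, 1.5, 0.6]
grip_width: -0.0
grasp_force: 0.5
```

```bash
python3 st.py
```

```text
[0.61451642 0.06574643 0.13429601] 262.4279653335052 r 0.09293510272592795 d 0.017994190515515974 [-2.2573498   1.51333679  0.55486406] [ 0.62  0.67 -1.12  1.57  0.62  1.3   0.85]
```

Contact again, with the tool at 262.4° (before: 259.9°). I back off, lift and return to the button.

>>> jog_arm:
  deltas:
    - {"gripper": 0,"offset": [0.005,0,0],"rotation": [0,0,0]}
    - {"gripper": 0,"offset": [0.015,0,0],"rotation": [0,0,0]}
    - {"gripper": 0,"offset": [0.02,0,-0.02],"rotation": [0,0,0]}
    - {"gripper": 0,"offset": [0,0,-0.03],"rotation": [0,0,0]}
    - {"gripper": 0,"offset": [0,0,-0.03],"rotation": [0,0,0]}
    - {"gripper": 0,"offset": [0,0,-0.03],"rotation": [0,0,0]}
    - {"gripper": 0,"offset": [0,0,0],"rotation": [0,0,8]}
    - {"gripper": 0,"offset": [0,0,0],"rotation": [0,0,8]}
    - {"gripper": 0,"offset": [0,0,0],"rotation": [0,0,8]}
    - {"gripper": 0,"offset": [0,0,0],"rotation": [0,0,8]}
    - {"gripper": 0,"offset": [0,0,0],"rotation": [0,0,8]}
    - {"gripper": 0,"offset": [0,0,0],"rotation": [0,0,8]}
    - {"gripper": 0,"offset": [0,0,0],"rotation": [0,0,8]}
    - {"gripper": 0,"offset": [0,0,0],"rotation": [0,0,8]}
    - {"gripper": 0,"offset": [0,0,0],"rotation": [0,0,8]}
    - {"gripper": 0,"offset": [0,0,0],"rotation": [0,0,8]}

```text
clock: 15.6
position: [0.5746, 0.0709, 0.2443]
ee_rot: [0.694, 0.72, -0.0, 0.0]
ft_force: [-0.2, 0.1, -0.6]
grip_width: -0.002
grasp_force: 0.0
```

>>> jog_arm:
  deltas:
    - {"gripper": 0,"offset": [-0.038,-0.019,0],"rotation": [0,0,0]}
    - {"gripper": 0,"offset": [-0.038,-0.019,0],"rotation": [0,0,0]}
    - {"gripper": 0,"offset": [-0.038,-0.019,0],"rotation": [0,0,0]}
    - {"gripper": 0,"offset": [-0.038,-0.019,0],"rotation": [0,0,0]}
    - {"gripper": 0,"offset": [-0.038,-0.019,0],"rotation": [0,0,0]}
    - {"gripper": 0,"offset": [-0.038,-0.019,0],"rotation": [0,0,0]}
    - {"gripper": 0,"offset": [-0.038,-0.019,0],"rotation": [0,0,0]}
    - {"gripper": 0,"offset": [0,0,0],"rotation": [0,0,0]}
    - {"gripper": 0,"offset": [0,0,0],"rotation": [0,0,0]}

```text
clock: 16.5
position: [0.4528, -0.2011, 0.2443]
ee_rot: [0.693, 0.721, -0.0, 0.0]
ft_force: [0.7, 0.9, 0.0]
grip_width: -0.002
grasp_force: 0.0
```

Run:
```python
from h import *
t=imaging.camera("top");cv2.imwrite("pics/t4.png",t)
m=(t.max(2)<125).astype(np.uint8);m[:165]=0;m[202:]=0;m[:,:285]=0;m[:,324:]=0
c=max(cv2.findContours(m,0,2)[0],key=cv2.contourArea)
w=np.array([at("top",*p[0],.144)[:2] for p in c],np.float32)*1000
print("head",cv2.minAreaRect(w),cv2.minAreaRect(c))
o=manip.get_obs();q=o["ee_rot"];al=2*np.arctan2(q[1],q[0]);x=np.array([np.cos(al),np.sin(al)]);y=np.array([x[1],-x[0]])
v=np.array([.437,-.191])-o["position"][:2];print(o["position"],q,"to button tool xy",v@x,v@y)
```

```text
head ((618.2423706054688, -5.207424163818359), (50.05075454711914, 44.84264373779297), 84.09965515136719) ((310.2320861816406, 180.02731323242188), (25.821914672851562, 22.66720199584961), 6.709836959838867)
[ 0.45336508 -0.19979233  0.244347  ] [ 6.91944046e-01  7.21951117e-01 -2.59355864e-05  1.46584646e-04] to button tool xy 0.009478727249095296 -0.015977309899351293
```

The lens is now at (0.618, -0.005), within about 3 mm of the dish centre. Next I align over the button and descend.

>>> jog_arm:
  deltas:
    - {"gripper": 0,"offset": [0.009,-0.016,0],"rotation": [0,0,0]}
    - {"gripper": 0,"offset": [0,0,0.03],"rotation": [0,0,0]}
    - {"gripper": 0,"offset": [0,0,0.03],"rotation": [0,0,0]}
    - {"gripper": 0,"offset": [0,0,0.03],"rotation": [0,0,0]}
    - {"gripper": 0,"offset": [0,0,0.03],"rotation": [0,0,0]}
    - {"gripper": 0,"offset": [0,0,0.03],"rotation": [0,0,0]}
    - {"gripper": 0,"offset": [0,0,0.03],"rotation": [0,0,0]}
    - {"gripper": 0,"offset": [0,0,0],"rotation": [0,0,0]}
    - {"gripper": 0,"offset": [0,0,0],"rotation": [0,0,0]}

```text
clock: 17.45
position: [0.4377, -0.1907, 0.065]
ee_rot: [0.691, 0.723, 0.0, -0.0]
ft_force: [-0.2, -0.1, 1.1]
grip_width: 0.001
grasp_force: 0.0
```

Run:
```python
from h import *
t=imaging.camera("top");s=imaging.camera("side")
p=manip.get_obs()["position"];print(p)
for z in(.02,.03):print(z,proj("side",[p[0],p[1],z]))
print("tip",proj("side",[p[0],p[1],p[2]-.011]))
cv2.imwrite("pics/e.png",np.hstack([cv2.resize(t[230:310,360:440],(400,400),interpolation=2),cv2.resize(s[260:340,345:425],(400,400),interpolation=2)]))
```

```text
[ 0.43827937 -0.19182082  0.06600786]
0.02 [385.  299.1]
0.03 [385.5 295.3]
tip [386.6 285.6]
```

View pics/e.png

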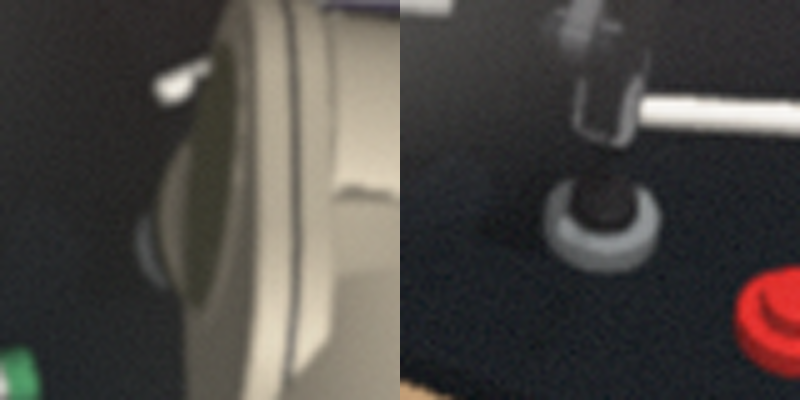

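The finger is centred above the cap, in line with it in the side view. I press down in small steps while watching the force.

>>> jog_arm:
  deltas:
    - {"gripper": 0,"offset": [0,0,0.01],"rotation": [0,0,0]}
    - {"gripper": 0,"offset": [0,0,0.008],"rotation": [0,0,0]}
    - {"gripper": 0,"offset": [0,0,0.005],"rotation": [0,0,0]}
    - {"gripper": 0,"offset": [0,0,0.003],"rotation": [0,0,0]}
    - {"gripper": 0,"offset": [0,0,0.002],"rotation": [0,0,0]}
    - {"gripper": 0,"offset": [0,0,0],"rotation": [0,0,0]}

```text
clock: 18.15
position: [0.4369, -0.192, 0.0361]
ee_rot: [0.692, 0.722, 0.0, -0.0]
ft_force: [0.5, 0.2, 0.3]
grip_width: -0.005
grasp_force: 0.0
```

>>> jog_arm:
  deltas:
    - {"gripper": 0,"offset": [0,0,0.002],"rotation": [0,0,0]}
    - {"gripper": 0,"offset": [0,0,0.001],"rotation": [0,0,0]}
    - {"gripper": 0,"offset": [0,0,0],"rotation": [0,0,0]}

```text
clock: 18.45
position: [0.4369, -0.192, 0.0333]
ee_rot: [0.692, 0.722, -0.0, 0.0]
ft_force: [0.8, -0.7, 0.7]
grip_width: 0.0
grasp_force: 0.0
```

>>> jog_arm:
  deltas:
    - {"gripper": 0,"offset": [0,0,0.002],"rotation": [0,0,0]}
    - {"gripper": 0,"offset": [0,0,0.001],"rotation": [0,0,0]}
    - {"gripper": 0,"offset": [0,0,0],"rotation": [0,0,0]}

```text
clock: 18.75
position: [0.4371, -0.1921, 0.0303]
ee_rot: [0.692, 0.722, 0.0, 0.0]
ft_force: [0.1, -0.6, 3.2]
grip_width: 0.002
grasp_force: 1.2
```

Contact at a tip height of about 0.020 m. Continuing.

>>> jog_arm:
  deltas:
    - {"gripper": 0,"offset": [0,0,0.002],"rotation": [0,0,0]}
    - {"gripper": 0,"offset": [0,0,0.001],"rotation": [0,0,0]}
    - {"gripper": 0,"offset": [0,0,0],"rotation": [0,0,0]}

```text
clock: 19.05
position: [0.4372, -0.1921, 0.0273]
ee_rot: [0.692, 0.722, 0.0, 0.0]
ft_force: [0.2, -0.6, 3.6]
grip_width: 0.003
grasp_force: 1.9
```

>>> jog_arm:
  deltas:
    - {"gripper": 0,"offset": [0,0,0.002],"rotation": [0,0,0]}
    - {"gripper": 0,"offset": [0,0,0],"rotation": [0,0,0]}

```text
clock: 19.25
position: [0.4373, -0.1921, 0.0267]
ee_rot: [0.692, 0.722, -0.001, 0.0]
ft_force: [-8.9, 2.9, 26.2]
grip_width: -0.0
grasp_force: 13.1
```

It is bottomed out (26 N). Now I release and lift clear.

>>> jog_arm:
  deltas:
    - {"gripper": 0,"offset": [0,0,0],"rotation": [0,0,0]}
    - {"gripper": 0,"offset": [0,0,-0.005],"rotation": [0,0,0]}
    - {"gripper": 0,"offset": [0,0,-0.01],"rotation": [0,0,0]}
    - {"gripper": 0,"offset": [0,0,-0.02],"rotation": [0,0,0]}
    - {"gripper": 0,"offset": [0,0,-0.03],"rotation": [0,0,0]}
    - {"gripper": 0,"offset": [0,0,-0.03],"rotation": [0,0,0]}
    - {"gripper": 0,"offset": [0,0,-0.03],"rotation": [0,0,0]}
    - {"gripper": 0,"offset": [0,0,0],"rotation": [0,0,0]}
    - {"gripper": 0,"offset": [0,0,0],"rotation": [0,0,0]}

```text
clock: 20.15
position: [0.437, -0.1923, 0.1507]
ee_rot: [0.692, 0.722, -0.0, 0.001]
ft_force: [0.8, -0.1, -0.6]
grip_width: -0.001
grasp_force: 0.0
```

Run:
```python
from h import *
t=imaging.camera("top")
m=(t.max(2)<125).astype(np.uint8);m[:165]=0;m[202:]=0;m[:,:285]=0;m[:,324:]=0
c=max(cv2.findContours(m,0,2)[0],key=cv2.contourArea)
w=np.array([at("top",*p[0],.144)[:2] for p in c],np.float32)*1000
print("head",cv2.minAreaRect(w),manip.get_obs()["ft_force"])
print(workorder.hand_in())
```

```text
head ((618.4904174804688, -5.208246231079102), (50.084938049316406, 45.08938980102539), 84.43560028076172) [-0.41913479  0.47701533 -0.01517798]
the job is handed in; nothing more can be done
None
```

The job is handed in, with no verdict returned: the camera measures about 3 mm from the dish centre, and the release button was pressed until it bottomed out at 26 N, then let up with the arm still in place.

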